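Stack the watch-parts trays and close them with the lid

TASK

Put the dismantled watch away for the night: stack its parts trays on the round black dock with the steel rim, one at a time from the bottom up, first the blue tray, then the yellow, then the red, and close the stack with the dark steel lid, each seated fully home and level in the one below. Carry the trays upright so that no parts spill, and leave the white tray, the loupe and the screwdriver stand where they are.

Things in the scene. Friction and masses are not known exactly. Their poses are not given: they have to be found in the camera images.
- dock: dock for the stack, fixed to the bench: a black disc 84 mm across and 6 mm high with a bright steel ring on it, 72 mm across, its rim 14 mm above the bench; the round recess in the ring is 55 mm wide and 8 mm deep. Origin: centre of the underside, on the bench (z = 0); z up
- tray_blue: loose round open blue tray with gear wheels, 60 mm across, 24 high, 70 g. Outer wall (grip here from above) from 6 mm up to the rim; mouth 55 mm wide, 15 mm deep. Foot below: 47 mm across, 6 mm high, bevelled to 41; it drops into the mouth below (4 mm play all round) till the shoulder meets the rim, underside then 8 mm above the bench in the dock. Origin: centre of underside, z up
- tray_yellow: loose round open yellow tray with a white watch dial, 60 mm across, 24 high, 70 g. Outer wall (grip here from above) from 6 mm up to the rim; mouth 55 mm wide, 15 mm deep. Foot below: 47 mm across, 6 mm high, bevelled to 41; it drops into the mouth below (4 mm play all round) till the shoulder meets the rim, underside then 18 mm above that of the tray below. Origin: centre of underside, z up
- tray_red: loose round open red tray with small steel screws, 60 mm across, 24 high, 70 g. Outer wall (grip here from above) from 6 mm up to the rim; mouth 55 mm wide, 15 mm deep. Foot below: 47 mm across, 6 mm high, bevelled to 41; it drops into the mouth below (4 mm play all round) till the shoulder meets the rim, underside then 18 mm above that of the tray below. Origin: centre of underside, z up
- lid: loose round dark steel lid, 80 g, lying knob up: plate 60 mm across from 6 to 12 mm above its underside; foot below like the trays' (47 mm across, 6 mm high, bevelled to 41 mm, 4 mm play); upright brass knob 18 mm across from 12 to 32 mm, to be gripped from above. Seated, its underside lies 18 mm above that of the tray below. Origin: centre of underside, z up
- tray_white: bystander: a white tray of the same shape and size as the others, from another job, a coiled spring in it. Leave it alone. Origin: centre of the underside; z up
- loupe: bystander: black eye loupe, loose, light (30 g), a short cone 36 mm across and 30 mm high standing at the robot's right side of the work. Origin: centre of the underside; z up
- driver_stand: bystander: loose round steel stand 90 mm across with six upright screwdrivers in coloured caps, 101 mm high in all, at the robot's left side of the work. Origin: centre of the underside; z up
Not all that is in view belongs to the job. Of the things that look like the tray_red, take the one that is farthest to the robot's right at the start. Of the things that look like the tray_blue, take the one that is farthest from the robot's base at the start.

How it is judged:
By the outcome, as a careful person would: the job done as asked, in the order asked, and still so for the second after the job is handed in, with the robot touching nothing.
It also fails if it takes over 109 s, if anything falls off the work surface, if the arm or the gripper's body presses on something with over 40 N, if the wrist force passes 120 N, or if a joint passes its speed limit or range.

ROBOT

A 6-joint arm with a two-finger parallel gripper is mounted at the origin on the work surface. World frame = base frame: x ahead of the robot, y to its left, z up, the work surface at z = 0. Lengths are in m, angles in degrees, forces in N, time in s.
With the tool pointing down it reaches from about 0.25 to 0.725 m from the base axis. Payload 9.7 kg.
Tool frame: the origin (TCP) lies between the finger pads; the fingertips stand bot.tcp_to_tips ahead of it and the grasp point (between the pads) lies 11 mm behind it (bot.tcp_to_tips is the distance from the TCP to the fingertips, in m); z points along the fingers, y is the line along which they close (so a half turn about z gives the same grasp; the last joint's range is limited). The gripper opens to 85 mm and grips with 20 to 120 N. Pads are 22 mm wide; open, the fingers measure 114 mm over their backs; the gripper's body (76 mm by 85 mm) begins 54 mm behind the grasp point. The pads swing forward as they close: fully open they stand 13 mm farther back than shut.
Start: joints at [-70.531, 4.979, 10.078, 95.1, 0, 90], TCP at [0.183, -0.519, 0.239] pointing down, gripper open.
Joint ranges: [-179.16, 179.16], [-48.56, 103.87], [-65.8, 70.77], [-126.05, 130.52], [-82.76, 87.17], [-180, 180]. Speed limits (degrees/s): [127.2, 127.2, 147.25, 180, 180, 180].

INTERFACE

Orientations are given as [roll, pitch, yaw] about the fixed x, y, z axes, in that order (R = Rz(yaw) Ry(pitch) Rx(roll)).
In Python, from workcell import bot gives the robot as it stands. The module is installed in compiled form; this text tells all that it offers.
- The arm moves only by the tool carry_out, never from a script. Its arguments are lists of equal length, an entry for each row: "linear": the shift along the world's x, y, z normalised to -1 to 1, where 1 is 2 cm, a list of three; "rotation": the turn, a rotation vector about the world's x, y, z normalised to -1 to 1, where 1 is 8 degrees, a list of three; "grip": the closure, from -1 (fully open) to 1 (shut). In form: {"linear": [[tx, ty, tz], ...], "rotation": [[rx, ry, rz], ...], "grip": [grip, ...]}. A call has 1 to 12 rows; each row shifts and turns the commanded pose from where the row before left it; what a row does not reach is not made up. A row lasts 1/10 s, in which the tool goes at most 50 mm and 8.59 degrees, less where a joint would pass 70% of its speed; a pose out of reach is approached as far as the arm can. A call with a number of a shift or a turn outside -1 to 1 is refused whole. A call with a gripper value outside its range is refused whole. The fingers move at their own pace and stop on an object; "grip_force" is the grip in N (left out, the last holds). Time passes only in rows, so rows that do not move let the fingers close. It gives the time, the measured TCP pose, the force, the opening and the grip force at its end, in the units of the state.
- bot.get_obs(): the state, without advancing time (a new reading comes with each control period).
- bot.camera(name): name is "scene" or "top" or "wrist"; returns the picture (420x560x3 uint8, blue, green, red); there is no depth.
- bot.camera_model(name): a dict with "fx", "fy", "cx", "cy" (pixels), "camera_from_world" (4x4, takes a point from world to camera coordinates). Camera axes: x right, y up, looking along -z (the intrinsics and any distortion apply to the point x, -y, -z); pixel columns grow to the right and rows downward; lengths in m; the calibration is good to about 2 mm. The wrist camera is an equidistant fisheye: a pixel r from the principal point sees the ray r / f radians off the axis. A picture is of the moment at which its call begins: read the wrist's pose just before it. camera_model takes no time and is no camera call; for the wrist camera it gives the pose at the moment of the call.
- bot.job_done(): hands the job in; it is judged then, once.
The state is a dict: "time": time; "q": joint angles; "qd": joint speeds; "joint_efforts": joint torques, N m; "ee_pos": TCP position; "tcp_rot": TCP orientation; "wrist_force": force on the tool from outside, world axes, zero at the start; "torque": the same for the moment, N m; "opening": finger opening in m; "grasp_force": force on a finger pad.
Only numpy, scipy, OpenCV 4.12 (cv2) and the standard library are available. Lean on these libraries where they do the work, as an engineer would, in place of code of your own. Each camera call takes 0.05 s, during which the arm holds its last target. There are 200 camera calls.

## Working session

There is one attempt and no reset: what is moved stays moved. The work goes in short steps, Python scripts to look and compute and a tool call to move; the robot and the scene stay as the last step left them, time stands still between calls to the robot, and variables do not carry over. Pictures are saved under pics/ and viewed, at most 14 in all, crops included, and the job is handed in when it is done.

Besides the shell and the picture viewer there is one more tool, called as a command line: name --argument value ..., lists and objects as JSON in quotes. carry_out: Moves the arm, as the interface text tells. Its arguments: {"type":"object","properties":{"linear":{"type":"array","items":{"type":"array","items":{"type":"number"}}},"rotation":{"type":"array","items":{"type":"array","items":{"type":"number"}}},"grip":{"type":"array","items":{"type":"number"}},"grip_force":{"type":"number"}},"required":["linear","rotation","grip"]}

```bash
mkdir -p pics; python3 - <<'E'
from workcell import bot
import cv2
o=bot.get_obs();print({k:o[k] for k in o}, bot.tcp_to_tips)
for n in("scene","top"):
    im=bot.camera(n);cv2.imwrite(f"pics/{n}0.png",im);m=bot.camera_model(n);print(n,m)
E
```

```text
{'time': 0.0, 'q': array([-7.05339668e+01,  5.01054683e+00,  1.00337367e+01,  9.50986526e+01,
        9.46906840e-04,  8.99978496e+01]), 'qd': array([ 0.0196949 ,  0.0158056 ,  0.06516239,  0.02652455, -0.00899406,
        0.03636327]), 'joint_efforts': array([ 7.68005848e-04, -5.20386279e+01,  4.64799678e+01,  1.64172985e-02,
        8.34636603e-05,  7.74650488e-06]), 'ee_pos': array([ 0.18321834, -0.51835532,  0.23858194]), 'tcp_rot': array([-1.79924537e+02, -9.49738220e-04,  1.94681824e+01]), 'wrist_force': array([0.82309174, 0.95577494, 0.58719202]), 'torque': array([ 0.00467165, -0.00476029, -0.03471582]), 'grasp_force': 0.0, 'opening': 0.08522853237650839} 0.008
scene {'fx': 494.8907073306702, 'fy': 494.8907073306702, 'cx': 280.09770797857783, 'cy': 202.9161718825357, 'camera_from_world': array([[ 0.29672273,  0.95488088, -0.01257499, -0.17618169],
       [-0.73710294,  0.23738206,  0.63271559,  0.38047797],
       [ 0.6071531 , -0.17847203,  0.77428215, -1.76626693],
       [ 0.        ,  0.        ,  0.        ,  1.        ]])}
top {'fx': 392.7281352471865, 'fy': 392.7281352471865, 'cx': 278.0762718784281, 'cy': 206.51901364814634, 'camera_from_world': array([[ 0.00234504, -0.99978106,  0.0207928 ,  0.01143633],
       [ 0.98263845,  0.00616126,  0.18542848, -0.53442897],
       [-0.185516  ,  0.01999697,  0.98243775, -0.88936519],
       [ 0.        ,  0.        ,  0.        ,  1.        ]])}
```

View pics/scene0.png

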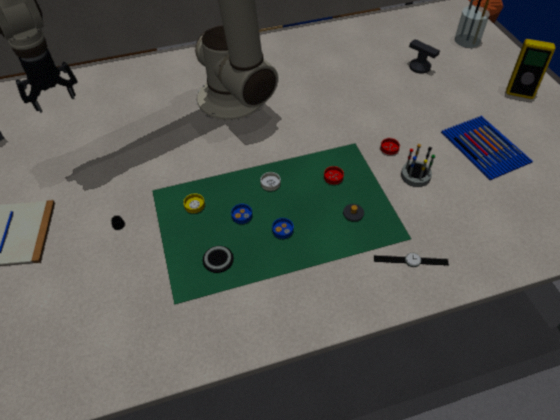

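View pics/top0.png

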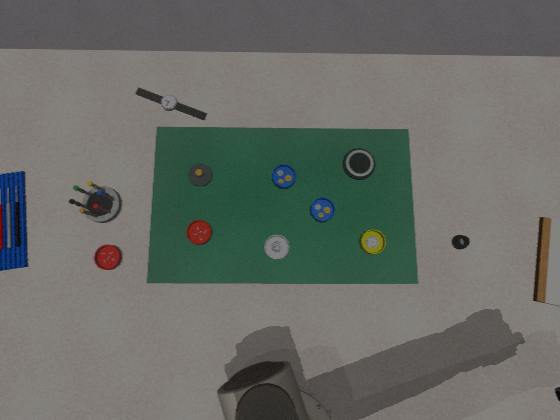

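The pictures show these candidates:

| Thing | Top pixel |
|---|---|
| Red trays | (199,232) and (108,257) |
| Blue trays | (284,176) and (322,210) |
| Yellow tray | (373,242) |
| White tray | (277,247) |
| Lid | (200,175) |
| Dock | (359,164) |

+y is to the left in the top view. The red tray farthest right is therefore (199,232), and the blue tray farthest from the base is (284,176).

```bash
cat >h.py <<'E'
import numpy as np,cv2
from scipy.optimize import least_squares
from workcell import bot
def proj(P,m):
    P=np.atleast_2d(P);c=P@m["camera_from_world"][:3,:3].T+m["camera_from_world"][:3,3]
    return np.c_[m["cx"]+m["fx"]*c[:,0]/-c[:,2], m["cy"]+m["fy"]*c[:,1]/c[:,2]]
t=np.linspace(0,2*np.pi,73)
def ring(r,z): return np.c_[r*np.cos(t),r*np.sin(t),0*t+z]
TR=np.r_[ring(.0205,0),ring(.0235,.006),ring(.03,.006),ring(.03,.024)]
LID=np.r_[ring(.0205,0),ring(.03,.006),ring(.03,.012)]
DOCK=np.r_[ring(.042,0),ring(.042,.006),ring(.036,.014)]
def hullc(P,m):
    h=cv2.convexHull(proj(P,m).astype(np.float32));M=cv2.moments(h)
    return np.array([M["m10"]/M["m00"],M["m01"]/M["m00"]]),M["m00"]
def blob(im,px,r=26,name=""):
    s=6;x,y=np.round(px).astype(int);c=cv2.resize(im[y-r:y+r+1,x-r:x+r+1],None,fx=s,fy=s,interpolation=cv2.INTER_CUBIC)
    h=cv2.cvtColor(c,cv2.COLOR_BGR2HSV)
    green=((h[...,0]>62)&(h[...,0]<92)&(h[...,1]>95))
    k=cv2.morphologyEx((~green).astype(np.uint8),cv2.MORPH_OPEN,np.ones((9,9)))
    n,l,st,ce=cv2.connectedComponentsWithStats(k)
    i=l[len(l)//2,len(l)//2]
    if i==0: i=1+np.argmin(np.linalg.norm(ce[1:]-len(l)/2,axis=1))
    cs,_=cv2.findContours((l==i).astype(np.uint8),0,1);hl=cv2.convexHull(max(cs,key=cv2.contourArea))
    M=cv2.moments(hl);v=c.copy();cv2.drawContours(v,[hl],-1,(255,0,255),1)
    ctr=np.array([M["m10"],M["m01"]])/M["m00"]
    return (ctr+.5)/s-.5+[x-r,y-r],M["m00"]/s/s,v
E
python3 - <<'E'
from h import *
S=cv2.imread("pics/scene0.png");T=cv2.imread("pics/top0.png");ms,mt=bot.camera_model("scene"),bot.camera_model("top")
C=dict(blue=(TR,(284,176),(283,229)),yellow=(TR,(373,242),(194,204)),red=(TR,(199,232),(334,175)),lid=(LID,(200,175),(354,212)),dock=(DOCK,(359,164),(218,259)),white=(TR,(277,247),(270,182)),blue2=(TR,(322,210),(242,214)))
rows=[]
for n,(M,a,b) in C.items():
    pt,At,vt=blob(T,a);ps,As,vs=blob(S,b)
    f=lambda p:np.r_[hullc(M+p,mt)[0]-pt,hullc(M+p,ms)[0]-ps]
    r=least_squares(f,[.5,0,0],x_scale=.01)
    f2=lambda p:hullc(M+[p[0],p[1],0],mt)[0]-pt
    f3=lambda p:hullc(M+[p[0],p[1],0],ms)[0]-ps
    print(n,r.x.round(4),"res",r.fun.round(2),"A",round(At/hullc(M+r.x,mt)[1],2),round(As/hullc(M+r.x,ms)[1],2),"z0 top",least_squares(f2,[.5,0],x_scale=.01).x.round(4),"scene",least_squares(f3,[.5,0],x_scale=.01).x.round(4))
    rows.append(np.vstack([vt,vs]))
v=np.hstack(rows[:5]);cv2.imwrite("pics/m.png",cv2.resize(v,None,fx=.5,fy=.5))
E
```

```text
blue [ 0.6202 -0.0009 -0.0022] res [ 0.18  0.06  0.2  -0.02] A 1.03 1.06 z0 top [ 6.198e-01 -4.000e-04] scene [ 0.6217 -0.0019]
yellow [ 0.4554 -0.2195 -0.0023] res [ 0.2   0.01  0.25 -0.03] A 1.08 1.14 z0 top [ 0.4552 -0.2184] scene [ 0.4573 -0.2203]
red [ 0.477   0.2069 -0.0026] res [ 0.16  0.09  0.31 -0.08] A 1.1 1.13 z0 top [0.4769 0.2068] scene [0.4792 0.2048]
lid [ 0.6247  0.2107 -0.0023] res [0.26 0.05 0.27 0.01] A 1.0 0.92 z0 top [0.6242 0.211 ] scene [0.6261 0.2091]
dock [ 6.577e-01 -1.950e-01 -1.000e-04] res [0.28 0.06 0.31 0.01] A 0.98 0.9 z0 top [ 0.6578 -0.1943] scene [ 0.6575 -0.1958]
white [ 0.4416  0.0164 -0.003 ] res [0.2  0.04 0.25 0.01] A 1.09 1.08 z0 top [0.4415 0.017 ] scene [0.444  0.0151]
blue2 [ 0.5353 -0.0972 -0.002 ] res [ 0.21  0.04  0.23 -0.03] A 1.02 1.06 z0 top [ 0.535  -0.0964] scene [ 0.5368 -0.0981]
```

View pics/m.png

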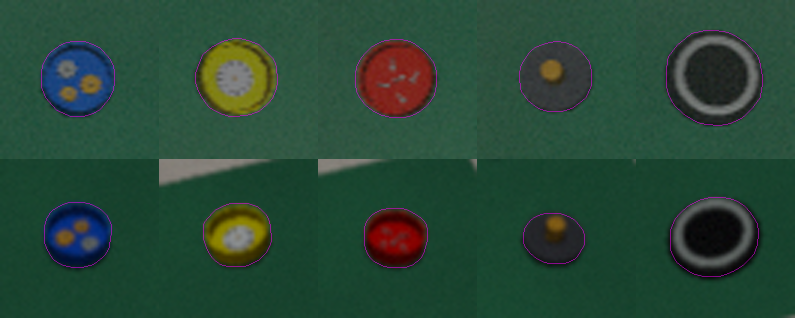

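The picture shows five clean outlines, with the top view above and the scene view below: blue tray, yellow, red, lid with brass knob, and dock. The fitted heights come out near z = 0 as expected. I'll go to the blue tray at (0.620, -0.001).

carry_out --linear '[[0.85,1,-0.1],[0.85,1,-0.1],[0.85,1,-0.1],[0.85,1,-0.1],[0.85,1,-0.1],[0.85,1,-0.1],[0.85,1,-0.1],[0.85,1,-0.1],[0.85,1,-0.1],[0.85,1,-0.1],[0.85,1,-0.1],[0.85,1,-0.1]]' --rotation '[[0,0,0],[0,0,0],[0,0,0],[0,0,0],[0,0,0],[0,0,0],[0,0,0],[0,0,0],[0,0,0],[0,0,0],[0,0,0],[0,0,0]]' --grip '[-1,-1,-1,-1,-1,-1,-1,-1,-1,-1,-1,-1]' --grip_force 40

```text
time: 1.3
ee_pos: [0.3878, -0.2776, 0.2149]
tcp_rot: [-180.0, 0.0, 19.5]
wrist_force: [0.5, 0.3, -0.6]
opening: 0.0855
grasp_force: 0.0
```

carry_out --linear '[[0.85,1,-0.1],[0.85,1,-0.1],[0.85,1,-0.1],[0.85,1,-0.1],[0.85,1,-0.1],[0.85,1,-0.1],[0.85,1,-0.1],[0.85,1,-0.1],[0.85,1,-0.1],[0.85,1,-0.1],[0.85,1,-0.1],[0.85,1,-0.1]]' --rotation '[[0,0,0],[0,0,0],[0,0,0],[0,0,0],[0,0,0],[0,0,0],[0,0,0],[0,0,0],[0,0,0],[0,0,0],[0,0,0],[0,0,0]]' --grip '[-1,-1,-1,-1,-1,-1,-1,-1,-1,-1,-1,-1]'

```text
time: 2.5
ee_pos: [0.5918, -0.0376, 0.1907]
tcp_rot: [-180.0, 0.0, 19.5]
wrist_force: [-0.2, -0.4, -0.2]
opening: 0.0851
grasp_force: 0.0
```

```bash
cat >>h.py <<'E'
def wproj(P,m):
    P=np.atleast_2d(P);c=P@m["camera_from_world"][:3,:3].T+m["camera_from_world"][:3,3]
    v=c*[1,-1,-1];rho=np.hypot(v[:,0],v[:,1]);th=np.arctan2(rho,v[:,2])
    return np.c_[m["cx"]+m["fx"]*th*v[:,0]/rho,m["cy"]+m["fy"]*th*v[:,1]/rho]
KN=dict(blue=(TR,.6202,-.0009),yellow=(TR,.4554,-.2195),red=(TR,.477,.2069),lid=(LID,.6247,.2107),dock=(DOCK,.6577,-.195),white=(TR,.4416,.0164),blue2=(TR,.5353,-.0972))
def wrist(name):
    m=bot.camera_model("wrist");o=bot.get_obs();im=bot.camera("wrist");v=im.copy()
    for n,(M,x,y) in KN.items():
        if (m["camera_from_world"][:3,:3]@[x,y,0]+m["camera_from_world"][:3,3])[2]<-.03:
            p=wproj(M+[x,y,0],m)
            cv2.polylines(v,[cv2.convexHull(p.astype(np.float32)).round().astype(int)],True,(255,0,255),1)
    cv2.imwrite("pics/"+name+".png",np.hstack([v]));cv2.imwrite("pics/"+name+"_raw.png",im);np.save("pics/"+name+".npy",m,allow_pickle=True)
    print(o["time"],o["ee_pos"].round(4),o["tcp_rot"].round(2),o["wrist_force"].round(2),o["opening"].round(4));print("cam at",np.linalg.inv(m["camera_from_world"])[:3,3].round(3),m["fx"])
E
python3 -c "
from h import *
wrist('w1')"
```

```text
Traceback (most recent call last):
  File "h.py", line 39, in wrist
    print(o["time"],o["ee_pos"].round(4),o["tcp_rot"].round(2),o["wrist_force"].round(2),o["opening"].round(4));print("cam at",np.linalg.inv(m["camera_from_world"])[:3,3].round(3),m["fx"])
                                                                                         ^^^^^^^^^^^^^^^^^^
AttributeError: 'float' object has no attribute 'round'
```

View pics/w1.png

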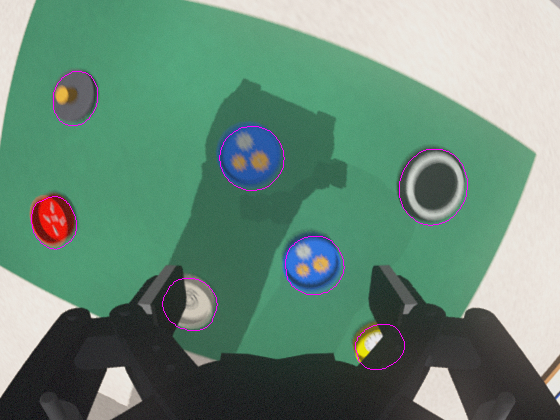

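The wrist view shows blue at (252,157), the dock at (433,187), the lid at (75,97) and red at (53,220), all close to the predicted outlines. I'll refine with wrist centroids.

```bash
sed -i 's/o\["opening"\].round(4)/o["opening"]/' h.py
cat >>h.py <<'E'
def whull(P,m):
    h=cv2.convexHull(wproj(P,m).astype(np.float32));M=cv2.moments(h)
    return np.array([M["m10"],M["m01"]])/M["m00"],M["m00"]
def wfit(name,objs,r=44,z=0):
    m=np.load(f"pics/{name}.npy",allow_pickle=True).item();im=cv2.imread(f"pics/{name}_raw.png")
    for n in objs:
        M,x,y=KN[n];g,A=whull(M+[x,y,z],m);p,B,v=blob(im,g,r)
        s=least_squares(lambda q:whull(M+[*q,z],m)[0]-p,[x,y],x_scale=.01)
        print(n,s.x.round(4),"area",round(B/A,2),"px off",(p-g).round(2)); cv2.imwrite(f"pics/b_{n}.png",v)
E
python3 -c "
from h import *
m=np.load('pics/w1.npy',allow_pickle=True).item() if 0 else None
wrist('w2')
wfit('w2',['blue','blue2','dock','lid','red'])"
```

```text
2.55 [ 0.5935 -0.0351  0.1897] [-1.7992e+02  1.0000e-02  1.9570e+01] [-3.42  2.04 -2.16] 0.08574339808797182
cam at [ 0.659 -0.011  0.324] 325.19226210127806
blue [6.203e-01 4.000e-04] area 1.01 px off [-1.3  -0.53]
blue2 [ 0.5354 -0.0951] area 1.01 px off [-1.82 -0.64]
dock [ 0.6574 -0.1937] area 0.97 px off [-1.05 -0.17]
lid [0.6249 0.2114] area 0.98 px off [-0.43 -0.32]
red [0.4783 0.2074] area 1.05 px off [-0.2  -1.11]
```

carry_out --linear '[[0.3,0.4,-0.9],[0.3,0.4,-0.9],[0.3,0.4,-0.9],[0.3,0.4,-0.9],[0.25,0.35,-0.9],[0,0,0],[0,0,0]]' --rotation '[[0,0,0],[0,0,0],[0,0,0],[0,0,0],[0,0,0],[0,0,0],[0,0,0]]' --grip '[-1,-1,-1,-1,-1,-1,-1]'

```text
time: 3.3
ee_pos: [0.6198, 0.0, 0.1014]
tcp_rot: [-180.0, 0.1, 19.5]
wrist_force: [0.3, -0.2, 0.3]
opening: 0.0853
grasp_force: 0.0
```

```bash
python3 -c "
from h import *
wrist('w3')
wfit('w3',['blue'],60)
o=bot.get_obs();print(o['ee_pos'])"
```

```text
3.3 [0.6198 0.     0.1014] [-1.7999e+02  6.0000e-02  1.9460e+01] [ 0.28 -0.23  0.3 ] 0.08530911952154782
cam at [0.685 0.024 0.236] 325.19226210127806
blue [0.6207 0.0009] area 1.0 px off [-2.11 -1.35]
[ 6.20191987e-01 -8.41479936e-05  1.02190129e-01]
```

View pics/w3.png

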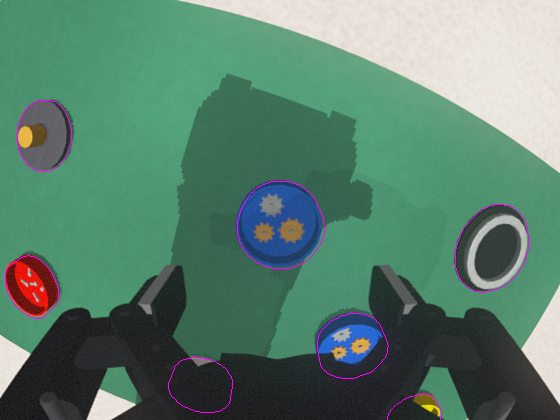

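Blue is centred between the fingers at (281,225), so I descend and grasp.

carry_out --linear '[[0,0.05,-0.9],[0,0,-0.9],[0,0,-0.9],[0,0,-0.9],[0,0,-0.9],[0,0,0],[0,0,0],[0,0,0],[0,0,0],[0,0,0],[0,0,0]]' --rotation '[[0,0,0],[0,0,0],[0,0,0],[0,0,0],[0,0,0],[0,0,0],[0,0,0],[0,0,0],[0,0,0],[0,0,0],[0,0,0]]' --grip '[-1,-1,-1,-1,-1,-1,1,1,1,1,1]' --grip_force 40

```text
time: 4.45
ee_pos: [0.6214, 0.0013, 0.0136]
tcp_rot: [179.9, -0.2, 19.5]
wrist_force: [-0.9, -0.9, 6.5]
opening: 0.0575
grasp_force: 43.3
```

carry_out --linear '[[0,0,0.5],[0,0,0.8],[0,0,0.8],[0,0,0.8],[0,0,0]]' --rotation '[[0,0,0],[0,0,0],[0,0,0],[0,0,0],[0,0,0]]' --grip '[1,1,1,1,1]'

```text
time: 4.95
ee_pos: [0.6219, 0.0015, 0.073]
tcp_rot: [179.9, -0.3, 19.5]
wrist_force: [0.3, 0.1, 0.0]
opening: 0.0577
grasp_force: 42.9
```

```bash
cat >>h.py <<'E'
def snap(k,c,t):
    m=bot.camera_model("scene");im=bot.camera("scene");p=proj([c],m)[0].astype(int);
    a=cv2.resize(im[max(p[1]-33,0):p[1]+33,p[0]-33:p[0]+33],(400,400),interpolation=cv2.INTER_CUBIC)
    wr=bot.camera("wrist");b=cv2.resize(wr[130:330,180:380],(400,400),interpolation=cv2.INTER_CUBIC)
    cv2.imwrite(f"pics/{k}.png",np.hstack([a,b]));o=bot.get_obs();print(o["time"],o["ee_pos"].round(4),o["wrist_force"].round(1),o["opening"])
E
python3 -c "
from h import *
snap('g1',[.62,0,.06],0)"
```

```text
5.05 [0.6206 0.0015 0.0699] [-0.4  0.1 -0.8] 0.05790561533495612
```

View pics/g1.png

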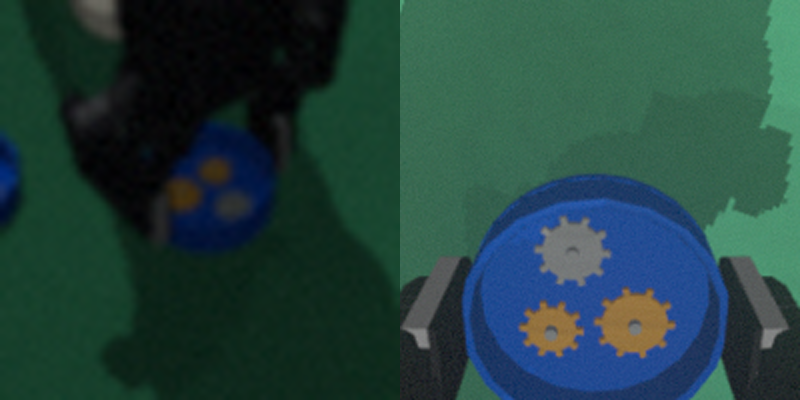

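The tray is held level: gears visible, pads at crop (445,310) and (755,310). I'll carry it to the dock.

carry_out --linear '[[0.1,-0.5,0],[0.2,-1,0],[0.2,-1,0],[0.2,-1,0],[0.2,-1,0],[0.2,-1,0],[0.2,-1,0],[0.2,-1,0],[0.2,-1,0],[0.2,-1,0],[0.05,-0.25,0],[0,0,0]]' --rotation '[[0,0,0],[0,0,0],[0,0,0],[0,0,0],[0,0,0],[0,0,0],[0,0,0],[0,0,0],[0,0,0],[0,0,0],[0,0,0],[0,0,0]]' --grip '[1,1,1,1,1,1,1,1,1,1,1,1]'

```text
time: 6.25
ee_pos: [0.6594, -0.1946, 0.069]
tcp_rot: [-180.0, 0.0, 19.4]
wrist_force: [1.0, -0.0, -0.3]
opening: 0.0577
grasp_force: 42.9
```

carry_out --linear '[[0,0,-0.7],[0,0,-0.7],[0,0,-0.3],[0,0,-0.3],[0,0,-0.3],[0,0,0]]' --rotation '[[0,0,0],[0,0,0],[0,0,0],[0,0,0],[0,0,0],[0,0,0]]' --grip '[1,1,1,1,1,1]'

```text
time: 6.85
ee_pos: [0.6589, -0.1932, 0.0223]
tcp_rot: [-180.0, 0.1, 19.5]
wrist_force: [-0.3, -0.0, 0.1]
opening: 0.058
grasp_force: 42.9
```

carry_out --linear '[[0,0,-0.1],[0,0,-0.1],[0,0,0]]' --rotation '[[0,0,0],[0,0,0],[0,0,0]]' --grip '[1,1,1]'

```text
time: 7.15
ee_pos: [0.6597, -0.1936, 0.0216]
tcp_rot: [179.9, -0.1, 19.5]
wrist_force: [-5.7, 1.0, 10.5]
opening: 0.0576
grasp_force: 43.9
```

carry_out --linear '[[0,0,0],[0,0,0],[0,0,0],[0,0,0],[0,0,0.7],[0,0,1],[0,0,1],[0,0,1],[0,0,0]]' --rotation '[[0,0,0],[0,0,0],[0,0,0],[0,0,0],[0,0,0],[0,0,0],[0,0,0],[0,0,0],[0,0,0]]' --grip '[-1,-1,-1,-1,-1,-1,-1,-1,-1]'

```text
time: 8.05
ee_pos: [0.6608, -0.194, 0.0978]
tcp_rot: [179.8, -0.3, 19.5]
wrist_force: [0.6, -0.8, 0.3]
opening: 0.0853
grasp_force: 0.0
```

```bash
cat >>h.py <<'E'
def chk(k,n,z,c,r=60):
    "fit object n standing at height z from the wrist, with crops"
    KN.update({n:(TR,*c)});wrist(k)
    m=np.load(f"pics/{k}.npy",allow_pickle=True).item();im=cv2.imread(f"pics/{k}_raw.png")
    for z in (0,z):
        p=wproj(ring(.03,.024)+[*c,z],m);cv2.polylines(im,[p.round().astype(int)],True,(255,0,255) if z else (255,255,0),1)
    s=bot.camera("scene");q=proj([[*c,.03]],bot.camera_model("scene"))[0].astype(int)
    a=cv2.resize(s[q[1]-33:q[1]+33,q[0]-33:q[0]+33],(400,400),interpolation=cv2.INTER_CUBIC)
    g=whull(TR+[*c,z],m)[0].astype(int);g=np.clip(g,100,(459,319))
    cv2.imwrite(f"pics/{k}.png",np.hstack([a,cv2.resize(im[g[1]-100:g[1]+100,g[0]-100:g[0]+100],(400,400),interpolation=cv2.INTER_CUBIC)]))
E
python3 -c "
from h import *
chk('d1','blue',.008,(.6575,-.194))"
```

```text
8.05 [ 0.6608 -0.194   0.0978] [179.81  -0.27  19.47] [ 0.55 -0.83  0.34] 0.08525179748216113
cam at [ 0.725 -0.17   0.232] 325.19226210127806
```

View pics/d1.png

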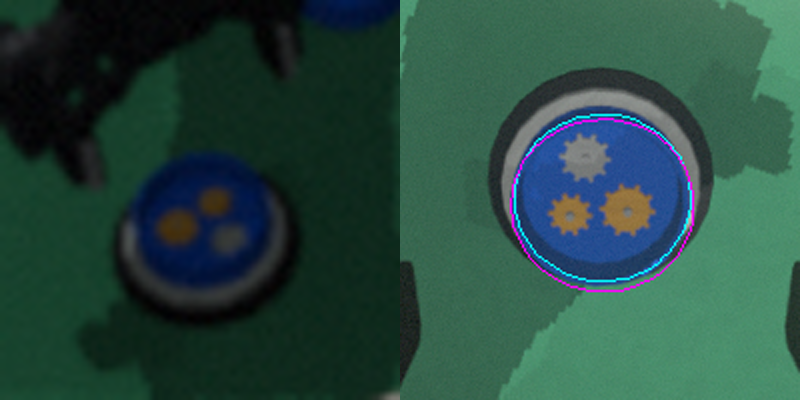

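The blue tray sits in the dock with the steel ring visible all round, about 2 mm off centre. I'll triangulate its seating height.

```bash
cat >>h.py <<'E'
WALL=np.r_[ring(.03,.006),ring(.03,.024)]
HS=dict(blue=((100,130),90),yellow=((20,35),110),red=((-8,8),110))
def cmask(im,px,col,r=30,s=4):
    x,y=np.clip(np.round(px).astype(int),r,(559-r,419-r));c=cv2.resize(im[y-r:y+r+1,x-r:x+r+1],None,fx=s,fy=s,interpolation=cv2.INTER_CUBIC)
    h=cv2.cvtColor(c,cv2.COLOR_BGR2HSV).astype(int);(a,b),sm=HS[col];H=(h[...,0]+90)%180-90 if a<0 else h[...,0]
    k=((H>=a)&(H<=b)&(h[...,1]>sm)&(h[...,2]>35)).astype(np.uint8);n,l,st,ce=cv2.connectedComponentsWithStats(k)
    i=1+np.argmin(np.linalg.norm(ce[1:]-len(l)/2,axis=1)-.02*st[1:,4]**.5*10)
    cs,_=cv2.findContours((l==i).astype(np.uint8),0,1);hl=cv2.convexHull(max(cs,key=cv2.contourArea));M=cv2.moments(hl)
    return (np.array([M["m10"],M["m01"]])/M["m00"]+.5)/s-.5+[x-r,y-r],M["m00"]/s/s
def tri(col,guess,z,cams=("top","scene","wrist")):
    "position of a tray from all three views"
    L=[]
    for cam in cams:
        m=bot.camera_model(cam);im=bot.camera(cam);f=whull if cam=="wrist" else hullc
        g,A=f(WALL+[*guess,z],m);p,B=cmask(im,g,col,60 if cam=="wrist" else 24);L.append((f,m,p));print(cam,"off",(p-g).round(1),"area",round(B/A,2))
    s=least_squares(lambda q:np.concatenate([f(WALL+q,m)[0]-p for f,m,p in L]),[*guess,z],x_scale=.01)
    print(col,s.x.round(4),s.fun.round(2),bot.get_obs()["ee_pos"].round(4))
E
python3 -c "
from h import *
tri('blue',(.6575,-.194),.008)"
```

```text
top off [0.3 1.6] area 0.77
scene off [-0.4  0.9] area 1.01
wrist off [-1.2 -1.9] area 0.98
blue [ 0.6561 -0.1939  0.0011] [-0.92 -0.23  0.58  0.08  0.34  0.3 ] [ 0.6588 -0.1934  0.0921]
```

Scene and wrist agree that it is not standing high, and contact came at the expected height, so it is seated. Next is yellow.

carry_out --linear '[[-0.7,-0.1,0.4],[-1,-0.1,0],[-1,-0.1,0],[-1,-0.1,0],[-1,-0.1,0],[-1,-0.1,0],[-1,-0.1,0],[-1,-0.1,0],[-1,-0.1,0],[-1,-0.1,0],[-0.45,-0.2,0],[0,0,0]]' --rotation '[[0,0,0],[0,0,0],[0,0,0],[0,0,0],[0,0,0],[0,0,0],[0,0,0],[0,0,0],[0,0,0],[0,0,0],[0,0,0],[0,0,0]]' --grip '[-1,-1,-1,-1,-1,-1,-1,-1,-1,-1,-1,-1]'

```text
time: 9.5
ee_pos: [0.4556, -0.2179, 0.1011]
tcp_rot: [-180.0, 0.0, 19.4]
wrist_force: [-0.2, 0.2, -0.1]
opening: 0.0856
grasp_force: 0.0
```

```bash
python3 -c "
from h import *
wrist('w4')
wfit('w4',['yellow'],60)
tri('blue',(.6585,-.194),.008,('scene','top'))
"
```

```text
9.5 [ 0.4556 -0.2179  0.1011] [-1.7999e+02  1.0000e-02  1.9420e+01] [-0.16  0.2  -0.12] 0.08555696824047468
cam at [ 0.521 -0.194  0.235] 325.19226210127806
yellow [ 0.4579 -0.2183] area 1.11 px off [-0.47 -3.59]
scene off [-0.6  0.3] area 0.99
top off [0.2 0.2] area 0.99
blue [ 0.6583 -0.1953  0.0065] [0.12 0.03 0.2  0.04] [ 0.4569 -0.2176  0.1011]
```

Blue is at (.658,-.194) and z ≈ 8 mm, so it is fully home. One colour-mask check on yellow before grasping.

```bash
python3 -c "
from h import *
tri('yellow',(.456,-.2183),0,('wrist','scene','top'))
tri('yellow',(.456,-.2183),0,('wrist','top'))
i=cv2.imread('pics/w4.png');cv2.imwrite('pics/w4c.png',np.hstack([cv2.resize(i[130:330,180:380],(400,400)),cv2.resize(cv2.imread('pics/b_yellow.png'),(400,400))]))
"
```

```text
wrist off [-1.2 -0.7] area 0.99
scene off [-0.5  0.6] area 0.99
top off [1.9 8.5] area 0.22
yellow [ 0.4453 -0.2216 -0.0314] [ 0.48  1.9   0.25  3.73 -3.62 -3.05] [ 0.4568 -0.2174  0.101 ]
wrist off [-1.2 -0.7] area 0.99
top off [1.9 8.7] area 0.21
yellow [ 0.4371 -0.226  -0.0639] [ 1.78  0.38 -4.92  1.02] [ 0.4567 -0.2174  0.1011]
```

View pics/w4c.png

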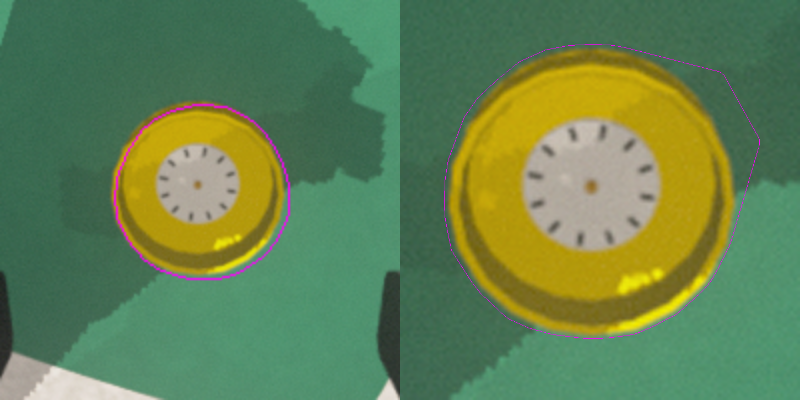

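The outline is on the yellow tray, centred at crop (197,187) and within 1 mm of the tool, so I grasp it.

carry_out --linear '[[0,0,-0.9],[0,0,-0.9],[0,0,-0.9],[0,0,-0.9],[0,0,-0.9],[0,0,0],[0,0,0],[0,0,0],[0,0,0],[0,0,0],[0,0,0]]' --rotation '[[0,0,0],[0,0,0],[0,0,0],[0,0,0],[0,0,0],[0,0,0],[0,0,0],[0,0,0],[0,0,0],[0,0,0],[0,0,0]]' --grip '[-1,-1,-1,-1,-1,-1,1,1,1,1,1]'

```text
time: 11.0
ee_pos: [0.4572, -0.2179, 0.0127]
tcp_rot: [179.9, -0.1, 19.5]
wrist_force: [-0.2, -0.3, 7.3]
opening: 0.0571
grasp_force: 44.1
```

carry_out --linear '[[0,0,0.5],[0,0,0.8],[0,0,0.8],[0,0,0.9],[0,0,0]]' --rotation '[[0,0,0],[0,0,0],[0,0,0],[0,0,0],[0,0,0]]' --grip '[1,1,1,1,1]'

```text
time: 11.5
ee_pos: [0.4575, -0.2182, 0.0743]
tcp_rot: [179.8, -0.2, 19.5]
wrist_force: [-0.3, 0.4, -0.6]
opening: 0.0574
grasp_force: 43.3
```

carry_out --linear '[[0.5,0.1,0],[1,0.1,0],[1,0.1,0],[1,0.1,0],[1,0.1,0],[1,0.1,0],[1,0.1,0],[1,0.1,0],[1,0.1,0],[1,0.1,0],[0.6,0.2,0],[0,0,0]]' --rotation '[[0,0,0],[0,0,0],[0,0,0],[0,0,0],[0,0,0],[0,0,0],[0,0,0],[0,0,0],[0,0,0],[0,0,0],[0,0,0],[0,0,0]]' --grip '[1,1,1,1,1,1,1,1,1,1,1,1]'

```text
time: 12.7
ee_pos: [0.6594, -0.1925, 0.0691]
tcp_rot: [-179.9, 0.1, 19.5]
wrist_force: [-0.4, -0.3, -0.6]
opening: 0.0574
grasp_force: 43.3
```

carry_out --linear '[[0,0,-0.5],[0,0,-0.5],[0,0,-0.2],[0,0,-0.2],[0,0,-0.1],[0,0,0]]' --rotation '[[0,0,0],[0,0,0],[0,0,0],[0,0,0],[0,0,0],[0,0,0]]' --grip '[1,1,1,1,1,1]'

```text
time: 13.3
ee_pos: [0.6581, -0.1936, 0.0412]
tcp_rot: [-180.0, 0.0, 19.5]
wrist_force: [-0.5, -1.0, -0.5]
opening: 0.0573
grasp_force: 43.3
```

Commanded z is 0.041, with no contact. The final descent is to 0.037.

carry_out --linear '[[0,0,-0.1],[0,0,-0.1],[0,0,0]]' --rotation '[[0,0,0],[0,0,0],[0,0,0]]' --grip '[1,1,1]'

```text
time: 13.6
ee_pos: [0.6586, -0.1937, 0.0387]
tcp_rot: [179.9, -0.1, 19.5]
wrist_force: [-2.6, 0.7, 6.7]
opening: 0.057
grasp_force: 44.2
```

carry_out --linear '[[0,0,0],[0,0,0],[0,0,0],[0,0,0],[0,0,0.5],[0,0,1],[0,0,1],[0,0,0.9],[-0.5,0.5,0],[-0.6,1,0],[-0.6,1,0],[-0.6,1,0]]' --rotation '[[0,0,0],[0,0,0],[0,0,0],[0,0,0],[0,0,0],[0,0,0],[0,0,0],[0,0,0],[0,0,0],[0,0,0],[0,0,0],[0,0,0]]' --grip '[-1,-1,-1,-1,-1,-1,-1,-1,-1,-1,-1,-1]'

```text
time: 14.8
ee_pos: [0.6119, -0.123, 0.1061]
tcp_rot: [180.0, -0.0, 19.5]
wrist_force: [0.4, 0.3, 0.4]
opening: 0.0854
grasp_force: 0.0
```

carry_out --linear '[[-0.4,1,0],[-0.4,1,0],[-0.4,1,0],[-0.4,1,0],[-0.4,1,0],[-0.4,1,0],[-0.4,1,0],[-0.4,1,0],[-0.4,1,0],[-0.4,1,0],[-0.4,1,0],[-0.4,1,0]]' --rotation '[[0,0,0],[0,0,0],[0,0,0],[0,0,0],[0,0,0],[0,0,0],[0,0,0],[0,0,0],[0,0,0],[0,0,0],[0,0,0],[0,0,0]]' --grip '[-1,-1,-1,-1,-1,-1,-1,-1,-1,-1,-1,-1]'

```text
time: 16.0
ee_pos: [0.5161, 0.1173, 0.1062]
tcp_rot: [180.0, -0.1, 19.5]
wrist_force: [1.2, 0.0, -0.2]
opening: 0.0854
grasp_force: 0.0
```

carry_out --linear '[[-0.4,1,0],[-0.4,1,0],[-0.4,1,0],[-0.4,1,0],[-0.4,0.5,-0.25],[0,0,0]]' --rotation '[[0,0,0],[0,0,0],[0,0,0],[0,0,0],[0,0,0],[0,0,0]]' --grip '[-1,-1,-1,-1,-1,-1]'

```text
time: 16.6
ee_pos: [0.4822, 0.1889, 0.0998]
tcp_rot: [-179.2, 0.1, 21.0]
wrist_force: [0.1, -0.7, -0.5]
opening: 0.0851
grasp_force: 0.0
```

```bash
python3 -c "
from h import *
tri('yellow',(.6585,-.194),.026,('scene','top'))
for c in ('wrist','scene'): tri('red',(.477,.207),0,(c,))
wrist('w5')
s=bot.camera('scene');t=bot.camera('top')
f=lambda i,x,y:cv2.resize(i[y-33:y+33,x-33:x+33],(400,400),interpolation=cv2.INTER_CUBIC)
cv2.imwrite('pics/s2.png',np.hstack([f(s,218,250),f(cv2.imread('pics/w5.png'),280,225) if 0 else cv2.resize(cv2.imread('pics/w5.png')[130:330,180:380],(400,400))]))
"
```

```text
scene off [-0.5  0.2] area 0.96
top off [-0.1  0.7] area 0.97
yellow [ 0.6574 -0.1948  0.0239] [ 0.22 -0.04  0.19  0.01] [0.4828 0.1885 0.1002]
wrist off [-0.5 -1.7] area 0.98
red [ 4.780e-01  2.077e-01 -3.000e-04] [ 0. -0.] [0.483  0.1884 0.1003]
scene off [-0.5  0.9] area 0.94
red [ 0.4785  0.205  -0.0016] [-0.  0.] [0.4831 0.1885 0.1003]
16.8 [0.4831 0.1885 0.1003] [-179.22    0.     20.95] [0.39 0.05 0.05] 0.085669791232741
cam at [0.548 0.213 0.235] 325.19226210127806
```

View pics/s2.png

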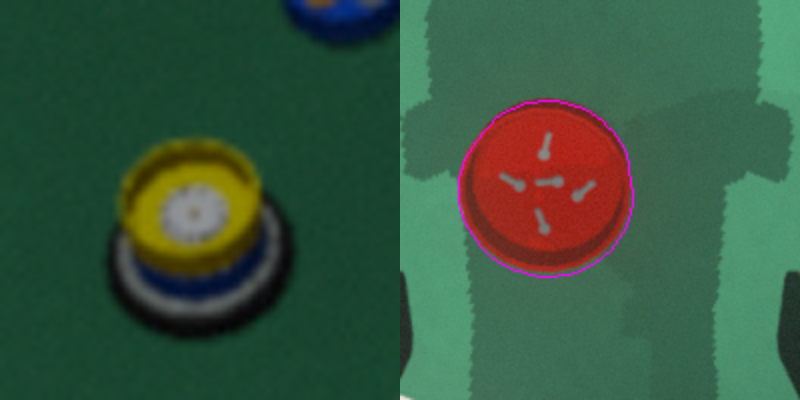

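Yellow is seated (z ≈ 26 mm, level). The red tray is in view at crop (545,188). The tool did not reach the commanded pose, so I check the joints.

```bash
python3 -c "
from h import *
o=bot.get_obs();print(o['time'],o['q'].round(2),o['qd'].round(2),o['ee_pos'],o['tcp_rot'],o['joint_efforts'].round(1))"
```

```text
16.95 [ 20.91   0.25 -10.19  79.56   0.79 179.95] [ 0.2   0.04 -0.07 -0.08  0.07 -0.03] [0.48305461 0.18866865 0.10032656] [-1.79212794e+02  1.50516373e-03  2.09677855e+01] [ -0.  -47.1  46.8   0.    0.    0. ]
```

Joint 6 is at its 180° limit, so I turn the tool by +40° about z.

carry_out --linear '[[0,0,0],[0,0,0],[0,0,0],[0,0,0],[0,0,0],[0,0,0],[0,0,0]]' --rotation '[[0,0,1],[0,0,1],[0,0,1],[0,0,1],[0,0,1],[0,0,0],[0,0,0]]' --grip '[-1,-1,-1,-1,-1,-1,-1]'

```text
time: 17.65
ee_pos: [0.4829, 0.189, 0.1003]
tcp_rot: [-179.2, 0.0, 60.8]
wrist_force: [-0.2, 0.2, -0.1]
opening: 0.0855
grasp_force: 0.0
```

```bash
python3 -c "
from h import *
tri('red',(.478,.2075),0,('wrist',))
for i in range(6): 
  o=bot.get_obs();print(o['time'],o['q'].round(2),o['ee_pos'],o['tcp_rot']); bot.camera('top')"
```

```text
wrist off [-0.4 -0.3] area 0.98
red [0.4779 0.2079 0.    ] [0. 0.] [0.4829 0.189  0.1003]
17.7 [ 21.05   0.76  -9.68  80.07   0.61 140.26] [0.48288124 0.1889678  0.10027622] [-1.79207079e+02  7.21002437e-03  6.07891609e+01]
17.75 [ 21.05   0.75  -9.69  80.07   0.61 140.22] [0.48284613 0.18901771 0.10027293] [-1.79205089e+02  4.39122535e-03  6.08296216e+01]
17.8 [ 21.06   0.75  -9.69  80.07   0.61 140.18] [0.48282246 0.18902366 0.10029589] [-1.79207450e+02  5.23293384e-03  6.08698857e+01]
17.85 [ 21.06   0.75  -9.69  80.07   0.61 140.15] [0.48284435 0.18903433 0.10028993] [-1.79207596e+02  4.65866322e-03  6.09038555e+01]
17.9 [ 21.06   0.75  -9.69  80.07   0.61 140.12] [0.48283699 0.18904476 0.10028691] [-1.79207350e+02  2.15355347e-03  6.09304602e+01]
17.95 [ 21.06   0.75  -9.69  80.07   0.6  140.1 ] [0.48283841 0.1890542  0.10032892] [-1.79211403e+02  1.34716780e-03  6.09538855e+01]
```

carry_out --linear '[[-0.25,0.94,0],[0,0,-0.9],[0,0,-0.9],[0,0,0],[0,0,0]]' --rotation '[[-0.05,-0.09,0],[0,0,0],[0,0,0],[0,0,0],[0,0,0]]' --grip '[-1,-1,-1,-1,-1]'

```text
time: 18.5
ee_pos: [0.4777, 0.2078, 0.0645]
tcp_rot: [180.0, 0.0, 61.0]
wrist_force: [-0.5, -0.4, -0.7]
opening: 0.0857
grasp_force: 0.0
```

```bash
python3 -c "
from h import *
tri('red',(.478,.2075),0,('wrist',))
o=bot.get_obs();print(o['time'],o['q'].round(2),o['ee_pos'],o['tcp_rot'])"
```

```text
wrist off [-0.5 -0.5] area 0.98
red [ 4.779e-01  2.079e-01 -1.000e-04] [0. 0.] [0.4781 0.2079 0.0651]
18.55 [ 2.3520e+01  1.2800e+00 -1.3060e+01  7.5600e+01 -3.0000e-02  1.4252e+02] [0.47811344 0.20794283 0.06511115] [ 1.7994627e+02 -2.6458488e-02  6.1001249e+01]
```

Aligned. I descend to z = 0.011, grasp and lift.

carry_out --linear '[[0,0,-0.9],[0,0,-0.9],[0,0,-0.87],[0,0,0],[0,0,0],[0,0,0],[0,0,0],[0,0,0],[0,0,0]]' --rotation '[[0,0,0],[0,0,0],[0,0,0],[0,0,0],[0,0,0],[0,0,0],[0,0,0],[0,0,0],[0,0,0]]' --grip '[-1,-1,-1,-1,1,1,1,1,1]'

```text
time: 19.45
ee_pos: [0.4788, 0.2082, 0.0131]
tcp_rot: [179.9, -0.1, 61.0]
wrist_force: [-0.8, -1.1, 6.2]
opening: 0.0589
grasp_force: 42.3
```

carry_out --linear '[[0,0,0.5],[0,0,0.9],[0,0,0.9],[0,0,0.9],[0,0,0.8],[0,0,0]]' --rotation '[[0,0,0],[0,0,0],[0,0,0],[0,0,0],[0,0,0],[0,0,0]]' --grip '[1,1,1,1,1,1]'

```text
time: 20.05
ee_pos: [0.4792, 0.2085, 0.0943]
tcp_rot: [179.8, -0.2, 61.0]
wrist_force: [-0.4, 0.6, -1.6]
opening: 0.0588
grasp_force: 43.1
```

carry_out --linear '[[0.25,-0.5,0],[0.45,-1,0],[0.45,-1,0],[0.45,-1,0],[0.45,-1,0],[0.45,-1,0],[0.45,-1,0],[0.45,-1,0],[0.45,-1,0],[0.45,-1,0],[0.45,-1,0],[0.45,-1,0]]' --rotation '[[0,0,0],[0,0,0],[0,0,0],[0,0,0],[0,0,0],[0,0,0],[0,0,0],[0,0,0],[0,0,0],[0,0,0],[0,0,0],[0,0,0]]' --grip '[1,1,1,1,1,1,1,1,1,1,1,1]'

```text
time: 21.25
ee_pos: [0.5816, -0.0238, 0.0897]
tcp_rot: [-179.9, 0.1, 61.0]
wrist_force: [-0.0, 0.1, 0.8]
opening: 0.0586
grasp_force: 43.1
```

carry_out --linear '[[0.45,-1,0],[0.45,-1,0],[0.45,-1,0],[0.45,-1,0],[0.45,-1,0],[0.45,-1,0],[0.45,-1,0],[0.45,-1,0],[0.2,-0.6,0],[0,0,0],[0,0,0]]' --rotation '[[0,0,0],[0,0,0],[0,0,0],[0,0,0],[0,0,0],[0,0,0],[0,0,0],[0,0,0],[0,0,0],[0,0,0],[0,0,0]]' --grip '[1,1,1,1,1,1,1,1,1,1,1]'

```text
time: 22.35
ee_pos: [0.6573, -0.194, 0.0902]
tcp_rot: [-180.0, 0.0, 61.0]
wrist_force: [-0.3, 0.6, -1.1]
opening: 0.0592
grasp_force: 43.1
```

```bash
python3 -c "
from h import *
o=bot.get_obs();print(o['time'],o['q'].round(2),o['ee_pos'],o['tcp_rot'])"
```

```text
22.35 [-16.44  23.38  15.64  82.31   0.   102.56] [ 0.65728144 -0.19399183  0.09023964] [-1.79956484e+02  9.41249047e-03  6.09977203e+01]
```

carry_out --linear '[[0,0,-0.6],[0,0,-0.5],[0,0,-0.2],[0,0,-0.2],[0,0,-0.1],[0,0,-0.1],[0,0,0]]' --rotation '[[0,0,0],[0,0,0],[0,0,0],[0,0,0],[0,0,0],[0,0,0],[0,0,0]]' --grip '[1,1,1,1,1,1,1]'

```text
time: 23.05
ee_pos: [0.658, -0.1941, 0.0573]
tcp_rot: [179.9, -0.0, 61.0]
wrist_force: [-1.2, -0.4, 0.9]
opening: 0.0592
grasp_force: 43.1
```

carry_out --linear '[[0,0,-0.08],[0,0,0]]' --rotation '[[0,0,0],[0,0,0]]' --grip '[1,1]'

```text
time: 23.25
ee_pos: [0.6581, -0.1942, 0.057]
tcp_rot: [179.9, -0.0, 61.0]
wrist_force: [-4.0, 1.9, 9.4]
opening: 0.0589
grasp_force: 43.9
```

carry_out --linear '[[0,0,0],[0,0,0],[0,0,0],[0,0,0],[0,0,0.5],[0,0,1],[0,0,1],[0,0,1],[-0.05,0.5,0],[-0.1,1,0],[-0.1,1,0],[-0.1,1,0]]' --rotation '[[0,0,0],[0,0,0],[0,0,0],[0,0,0],[0,0,0],[0,0,0],[0,0,0],[0,0,0],[0,0,0],[0,0,0],[0,0,0],[0,0,0]]' --grip '[-1,-1,-1,-1,-1,-1,-1,-1,-1,-1,-1,-1]'

```text
time: 24.45
ee_pos: [0.65, -0.1218, 0.1243]
tcp_rot: [-179.9, 0.0, 61.1]
wrist_force: [0.8, -1.2, 0.7]
opening: 0.0852
grasp_force: 0.0
```

carry_out --linear '[[-0.1,1,0],[-0.1,1,0],[-0.1,1,0],[-0.1,1,0],[-0.1,1,0],[-0.1,1,0],[-0.1,1,0],[-0.1,1,0],[-0.1,1,0],[-0.1,1,0],[-0.1,1,0],[-0.1,1,0]]' --rotation '[[0,0,0],[0,0,0],[0,0,0],[0,0,0],[0,0,0],[0,0,0],[0,0,0],[0,0,0],[0,0,0],[0,0,0],[0,0,0],[0,0,0]]' --grip '[-1,-1,-1,-1,-1,-1,-1,-1,-1,-1,-1,-1]'

```text
time: 25.65
ee_pos: [0.6262, 0.1178, 0.1252]
tcp_rot: [180.0, 0.0, 61.1]
wrist_force: [0.1, -0.0, -0.5]
opening: 0.0851
grasp_force: 0.0
```

carry_out --linear '[[-0.1,1,0],[-0.1,1,0],[-0.1,1,0],[0,1,0],[0,0.7,0],[0,0,0],[0,0,0]]' --rotation '[[0,0,0],[0,0,0],[0,0,0],[0,0,0],[0,0,0],[0,0,0],[0,0,0]]' --grip '[-1,-1,-1,-1,-1,-1,-1]'

```text
time: 26.35
ee_pos: [0.6208, 0.21, 0.1251]
tcp_rot: [180.0, 0.0, 61.1]
wrist_force: [-0.2, -0.5, -0.1]
opening: 0.0854
grasp_force: 0.0
```

```bash
python3 -c "
from h import *
tri('red',(.658,-.194),.044,('scene','top'))
KN['lid']=(LID,.6249,.2114)
wrist('w6');wfit('w6',['lid'],60)
s=bot.camera('scene')
f=lambda i,x,y:cv2.resize(i[y-33:y+33,x-33:x+33],(400,400),interpolation=cv2.INTER_CUBIC)
cv2.imwrite('pics/s3.png',np.hstack([f(s,218,250),cv2.resize(cv2.imread('pics/w6.png')[130:330,180:380],(400,400))]))
"
```

```text
scene off [-1.4  0.3] area 0.93
top off [0.9 0.5] area 0.94
red [ 0.6571 -0.197   0.0427] [ 0.23 -0.01  0.21  0.06] [0.6209 0.2092 0.1252]
26.45 [0.6209 0.2092 0.1252] [1.7997e+02 2.0000e-02 6.0980e+01] [ 0.93 -0.11 -0.56] 0.0854274901735299
cam at [0.655 0.271 0.259] 325.19226210127806
lid [0.6246 0.2117] area 0.99 px off [-0.53 -0.17]
```

View pics/s3.png

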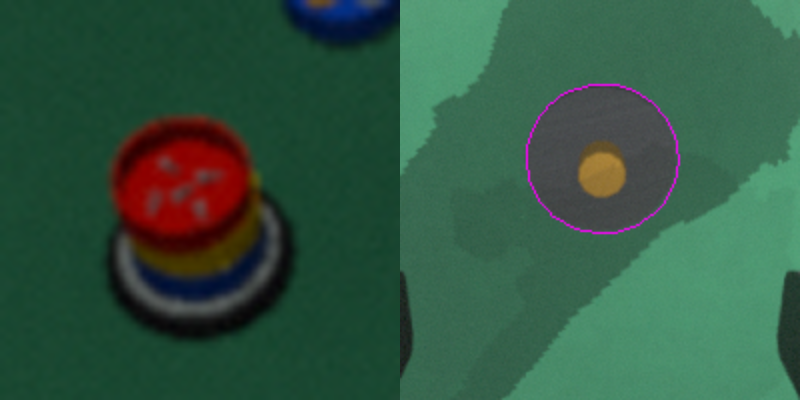

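Red is seated level on yellow (z ≈ 44 mm). The lid outline matches, with the knob at crop (602,173), so I grasp the lid.

carry_out --linear '[[0.2,0.1,-0.9],[0,0,-0.9],[0,0,-0.9],[0,0,-0.9],[0,0,-0.9],[0,0,-0.55],[0,0,0],[0,0,0],[0,0,0],[0,0,0],[0,0,0],[0,0,0]]' --rotation '[[0,0,0],[0,0,0],[0,0,0],[0,0,0],[0,0,0],[0,0,0],[0,0,0],[0,0,0],[0,0,0],[0,0,0],[0,0,0],[0,0,0]]' --grip '[-1,-1,-1,-1,-1,-1,1,1,1,1,1,1]'

```text
time: 27.75
ee_pos: [0.6253, 0.212, 0.0253]
tcp_rot: [179.9, -0.1, 61.0]
wrist_force: [0.0, -0.2, 5.5]
opening: 0.0162
grasp_force: 39.0
```

carry_out --linear '[[0,0,0],[0,0,0],[0,0,0],[0,0,0]]' --rotation '[[0,0,0],[0,0,0],[0,0,0],[0,0,0]]' --grip '[1,1,1,1]'

```text
time: 28.15
ee_pos: [0.6253, 0.212, 0.0253]
tcp_rot: [179.9, -0.1, 61.0]
wrist_force: [-0.6, -0.6, 7.1]
opening: 0.0161
grasp_force: 39.1
```

carry_out --linear '[[0,0,0.5],[0,0,1],[0,0,1],[0,0,1],[0,0,1],[0,0,0.5],[0.05,-0.5,0],[0.1,-1,0],[0.1,-1,0],[0.1,-1,0],[0.1,-1,0],[0.1,-1,0]]' --rotation '[[0,0,0],[0,0,0],[0,0,0],[0,0,0],[0,0,0],[0,0,0],[0,0,0],[0,0,0],[0,0,0],[0,0,0],[0,0,0],[0,0,0]]' --grip '[1,1,1,1,1,1,1,1,1,1,1,1]'

```text
time: 29.35
ee_pos: [0.6353, 0.1003, 0.1228]
tcp_rot: [-179.9, 0.1, 61.0]
wrist_force: [0.6, 0.6, -0.2]
opening: 0.0162
grasp_force: 39.0
```

carry_out --linear '[[0.1,-1,0],[0.1,-1,0],[0.1,-1,0],[0.1,-1,0],[0.1,-1,0],[0.1,-1,0],[0.1,-1,0],[0.1,-1,0],[0.1,-1,0],[0.1,-1,0],[0.1,-1,0],[0,-1,0]]' --rotation '[[0,0,0],[0,0,0],[0,0,0],[0,0,0],[0,0,0],[0,0,0],[0,0,0],[0,0,0],[0,0,0],[0,0,0],[0,0,0],[0,0,0]]' --grip '[1,1,1,1,1,1,1,1,1,1,1,1]'

```text
time: 30.55
ee_pos: [0.6579, -0.1398, 0.124]
tcp_rot: [180.0, 0.0, 61.0]
wrist_force: [0.5, -0.9, -0.2]
opening: 0.0161
grasp_force: 39.0
```

carry_out --linear '[[0,-1,0],[0,-1,0],[0,-0.85,0],[0,0,0],[0,0,0]]' --rotation '[[0,0,0],[0,0,0],[0,0,0],[0,0,0],[0,0,0]]' --grip '[1,1,1,1,1]'

```text
time: 31.05
ee_pos: [0.6578, -0.1956, 0.1242]
tcp_rot: [180.0, -0.0, 61.0]
wrist_force: [1.0, 0.3, -0.1]
opening: 0.0159
grasp_force: 39.1
```

```bash
python3 -c "
from h import *
snap('g4',[.658,-.195,.08],0);o=bot.get_obs();print(o['tcp_rot'])"
```

```text
31.15 [ 0.6579 -0.1947  0.1243] [ 0.4  0.4 -0.9] 0.015977265961043506
[ 1.79978073e+02 -5.71072488e-03  6.10467277e+01]
```

View pics/g4.png

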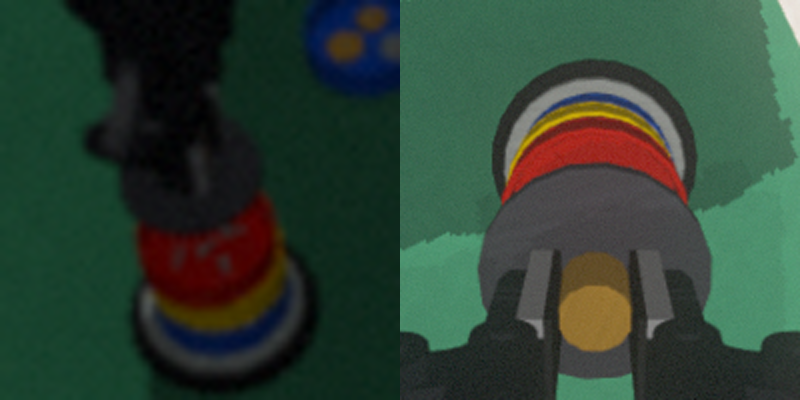

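The lid is held level above the stack, with the knob between the pads at crop (595,315). I lower it.

carry_out --linear '[[0,0,-0.6],[0,0,-0.5],[0,0,-0.3],[0,0,-0.2],[0,0,-0.1],[0,0,-0.1],[0,0,0]]' --rotation '[[0,0,0],[0,0,0],[0,0,0],[0,0,0],[0,0,0],[0,0,0],[0,0,0]]' --grip '[1,1,1,1,1,1,1]'

```text
time: 31.85
ee_pos: [0.6578, -0.1951, 0.0882]
tcp_rot: [180.0, 0.0, 61.0]
wrist_force: [0.4, 0.3, -1.1]
opening: 0.016
grasp_force: 39.1
```

carry_out --linear '[[0,0,-0.1],[0,0,0]]' --rotation '[[0,0,0],[0,0,0]]' --grip '[1,1]'

```text
time: 32.05
ee_pos: [0.6582, -0.1953, 0.0873]
tcp_rot: [179.9, -0.0, 61.0]
wrist_force: [-1.0, -0.7, 3.4]
opening: 0.0161
grasp_force: 39.3
```

Contact came at the expected height. I release, lift and move back.

carry_out --linear '[[0,0,0],[0,0,0],[0,0,0],[0,0,0],[0,0,0],[0,0,0.5],[0,0,1],[0,0,1],[0,0,1],[-0.5,0,0.5],[-1,0,0],[-1,0,0]]' --rotation '[[0,0,0],[0,0,0],[0,0,0],[0,0,0],[0,0,0],[0,0,0],[0,0,0],[0,0,0],[0,0,0],[0,0,0],[0,0,0],[0,0,0]]' --grip '[-1,-1,-1,-1,-1,-1,-1,-1,-1,-1,-1,-1]'

```text
time: 33.25
ee_pos: [0.6068, -0.1951, 0.1665]
tcp_rot: [180.0, 0.0, 61.0]
wrist_force: [-0.2, 0.2, -0.4]
opening: 0.0853
grasp_force: 0.0
```

carry_out --linear '[[-1,0,0],[-1,0,0],[-1,0,0],[-1,0,0],[-1,0,0],[0,0,0]]' --rotation '[[0,0,0],[0,0,0],[0,0,0],[0,0,0],[0,0,0],[0,0,0]]' --grip '[-1,-1,-1,-1,-1,-1]'

```text
time: 33.85
ee_pos: [0.5056, -0.1951, 0.1669]
tcp_rot: [180.0, 0.0, 61.0]
wrist_force: [0.8, -0.1, 1.3]
opening: 0.0854
grasp_force: 0.0
```

```bash
python3 -c "
from h import *
s=bot.camera('scene');t=bot.camera('top');w=bot.camera('wrist')
cv2.polylines(s,[proj(ring(.03,.074)+[.6578,-.196,0],bot.camera_model('scene')).round().astype(int)],True,(255,0,255),1) if 0 else None
p=proj([[.658,-.195,.04]],bot.camera_model('scene'))[0].astype(int);print(p)
q=proj([[.658,-.195,.08]],bot.camera_model('top'))[0].astype(int)
f=lambda i,p:cv2.resize(i[p[1]-33:p[1]+33,p[0]-33:p[0]+33],(400,400),interpolation=cv2.INTER_CUBIC)
cv2.imwrite('pics/f.png',np.vstack([np.hstack([f(s,p),f(t,q)]),np.hstack([cv2.resize(cv2.hconcat([s]),(266,200)),cv2.resize(w,(534,200))])]))
"
```

```text
[216 250]
```

View pics/f.png

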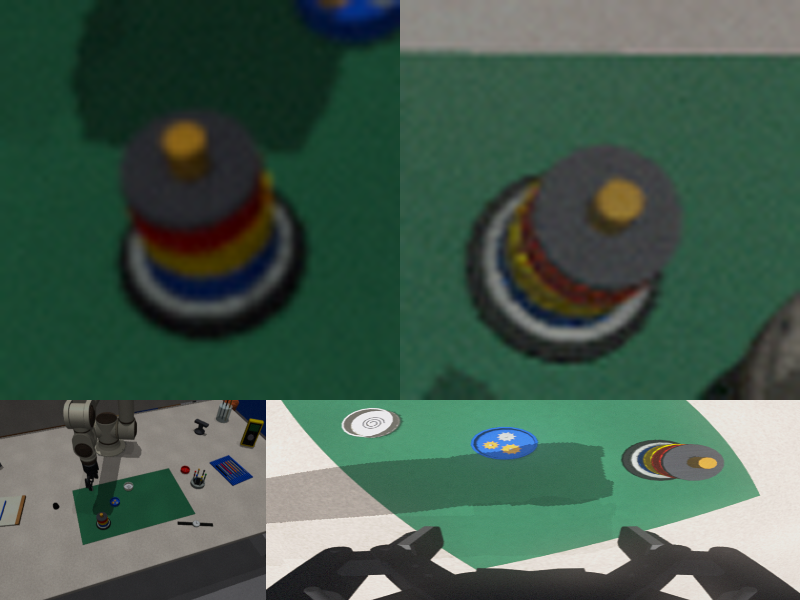

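The stack shows even, level blue, yellow and red bands with the lid and knob on top (scene crop (185,190), top crop (605,220)). The bystanders are untouched and the gripper is clear, so I hand in.

```bash
python3 -c "
from workcell import bot
print(bot.job_done())"
```

```text
the job is handed in; nothing more can be done
None
```

The blue, yellow and red trays and then the lid are stacked on the dock, each placed with contact at its expected seating height and looking level in the last pictures; the job was handed in at about 34 s, with no verdict returned.

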